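# Hold the sample slide flush on the tilted viewing stage

### The arm

A 6-joint arm with a two-finger parallel gripper is mounted at the origin on the work surface. World frame = base frame: x ahead of the robot, y to its left, z up, the work surface at z = 0. Lengths are in m, angles in rad, forces in N, time in s.
With the tool pointing down it reaches from about 0.35 to 0.775 m from the base axis. Payload 5.5 kg.
Tool frame: the origin (TCP) lies at the very end of the fingers, on their centre line; the grasp point (between the pads) lies 19 mm behind it (env.grip_point_offset is the distance from the TCP to the grasp point, in m); z points along the fingers, y is the line along which they close (so a half turn about z gives the same grasp; the last joint's range is limited). The gripper opens to 85 mm and grips with 20 to 120 N. Pads are 22 mm wide; open, the fingers measure 114 mm over their backs; the gripper's body (76 mm by 85 mm) begins 54 mm behind the grasp point. The pads swing forward as they close: fully open they stand 13 mm farther back than shut.
Start: joints at [1.094, 0.313, 0.046, 1.304, 0, 1.431], TCP at [0.19, 0.543, 0.231] pointing down, gripper open.
Joint ranges: [-2.76, 2.76], [-0.86, 1.69], [-1.03, 1.26], [-2.2, 2.34], [-1.47, 1.5], [-3.14, 3.14]. Speed limits (rad/s): [2.57, 2.57, 3.14, 3.14, 3.14, 3.14].

### API

Orientations are given as a unit quaternion [w, x, y, z].
In Python, from workcell import sensors, imaging, workorder, env gives the robot as it stands.
- The arm moves only by the shell command python3 -m handwheel 'ROWS' [FORCE]. ROWS is JSON, a list of rows, each a list of 5 numbers: the shift along the tool's x, y, z in mm, then the turn about the tool's z in rad, then the opening, from 0 (shut) to 1 (fully open). A call has 1 to 8 rows; each row is the pose to reach, as a shift and turn from the pose commanded when the call began, along the tool's axes at that moment; what a row does not reach only later rows make up. A row lasts 1/10 s, in which the tool goes at most 50 mm and 8.59 degrees, less where a joint would pass 70% of its speed; a pose out of reach is approached as far as the arm can. A call with a gripper value outside its range is refused whole. The fingers move at their own pace and stop on an object; FORCE is the grip in N (left out, the last holds). Time passes only in rows, so rows that repeat a pose let the fingers close. It gives the time, the measured TCP pose, the force, the opening and the grip force at its end, in the units of the state.
- sensors.get_state(): the state, without advancing time (a new reading comes with each control period).
- imaging.read_camera(name): name is "side" or "top" or "wrist"; returns a dict with "color" (480x640x3 uint8, blue, green, red), "z_map" (480x640 float32, m along the optical axis (not along the pixel's ray), 0 where there is no reading), "fx", "fy", "cx", "cy" (pixels), "xyz" and "rotation" of the camera in the world. Camera axes: x right, y down, z forward; pixel columns grow to the right and rows downward; lengths in m; the calibration is good to about 2 mm. A picture is of the moment at which its call begins.
- workorder.hand_in(): hands the job in; it is judged then, once.
The state is a dict: "clock": time; "joint_pos": joint angles; "qvel": joint speeds; "tau": joint torques, N m; "tcp_pos": TCP position; "orientation": TCP orientation; "wrist_force": force on the tool from outside, world axes, zero at the start; "ft_torque": the same for the moment, N m; "finger_gap": finger opening in m; "grip_force": force on a finger pad.
Only numpy, scipy, OpenCV 4.12 (cv2) and the standard library are available. Lean on these libraries where they do the work, as an engineer would, in place of code of your own. Each camera call takes 0.05 s, during which the arm holds its last target. There are 200 camera calls.

### The job

Clear the viewing stage first: take the black rubber stopper off its front ledge and put it in the open drawer of the little plywood cabinet. Then pick up the blue sample slide by its orange fin, tilt it to the slope of the stage, and press it gently and steadily, underside flat and centred on both rubber strips with its long side running up the slope, with a light push of roughly 5 to 15 N (never more than 40 N). Finish while still gripping the slide and holding it pressed there; do not push the stage out of its tilt, and leave the crucible, sample tin, brass weight, jar and brush alone.

Things in the scene. Friction and masses are not known exactly. Their poses are not given: they have to be found in the camera images.
- stopper: Black rubber stopper, loose, standing narrow end down on the front ledge of the stage: tapered round plug 32 mm tall, 28 mm across at the foot, 36 mm at the top, about 35 g. Origin: centre of its narrow end, its own z runs towards the wide end (up at the start).
- drawer_in (a point): Point on the inner floor of the cabinet's drawer, which is already out 110 to 140 mm and slides freely. x points into the cabinet, y across, z up. From here: front panel inside at x = -47 mm, sides at y = +-79, cabinet front at x = +55 to +85 (nothing can be lowered beyond). Above this floor: panel top 76 mm, sides 66, cabinet top 88. A bar handle sticks out 48 mm before the panel.
- slide: Blue sample slide, loose, lying on the counter: flat plate 120 (x) by 50 (y) by 5 mm with an upright orange grip fin on its middle, 32 mm long (x), 12 mm thick (y), its top 45 mm above the underside. About 55 to 110 g in all. Origin: centre of the flat underside; x along the plate, z up through the fin.
- stage: Base of the viewing stage, fixed to the counter: grey slab 20 mm high, 112 mm wide (y), from x = -65 to +105 mm. Origin: on the counter right under the hinge of the tilting face (the hinge is 35 mm up). The slab in front of the hinge is the ledge on which the stopper stands. x points to the high side of the slope.
- stage_seat (a point): Centre of the sloped seat, midway between the two rubber strips, in the plane of their unpressed tops. They lie on a steel plate 84 (x) by 90 (y) mm, hinged at its lower edge, that leans back 0.2 to 0.5 rad from level, set anew each time; it rises away from the robot. x runs up the slope, y across, z is the outward normal. The plate is stiff and keeps its tilt under a light push.
- strip_low: Lower rubber strip on the sloped plate, black, 12 mm (x) by 80 mm (y), standing 4 mm off the plate and springing down 2.5 mm at most (2.5 N per mm); origin at the centre of its underside, 30 mm down the slope from the seat's centre. Axes as the seat's.
- strip_high: Upper rubber strip, the same, 30 mm up the slope from the seat's centre.
- crucible: Bystander: white ceramic crucible, 56 mm across, 45 mm high, origin under its centre. Not to be moved.
- tin: Bystander: steel sample tin, 66 mm across, 50 mm high, origin under its centre. Not to be moved.
- weight: Bystander: brass balance weight, 40 mm across, 54 mm high, origin under its centre. Not to be moved.
- jar: Bystander: amber jar, 70 mm across, 90 mm high, origin under its centre. Not to be moved.
- brush: Bystander: brush lying on the counter towards the left, handle along its own x. Not to be moved.

How it is judged:
By the outcome, as a careful person would: the job done as asked, in the order asked, and still so for the second after the job is handed in, while the arm keeps its last pose, push and grip.
It also fails if it takes over 48 s, if anything falls off the work surface, if the arm or the gripper's body presses on something with over 40 N, if the wrist force passes 120 N, or if a joint passes its speed limit or range.

## Working session

There is one attempt and no reset: what is moved stays moved. The work goes in short steps, Python scripts to look and compute and a shell command to move; the robot and the scene stay as the last step left them, time stands still between calls to the robot, and variables do not carry over. Pictures are saved under pics/ and viewed, at most 10 in all, crops included, and the job is handed in when it is done.

```bash
ls; mkdir -p pics; python3 - <<'E'
from workcell import sensors, imaging, env
import cv2,numpy as np
s=sensors.get_state();print(s)
a=[]
for n in("top","side"):
    c=imaging.read_camera(n);cv2.imwrite(f"pics/{n}0.png",c["color"]);np.savez(f"{n}0.npz",**c)
    print(n,c["fx"],c["cx"],c["cy"],c["xyz"],c["rotation"],(c["z_map"]>0).mean())
E
```

```text
pics
{'clock': 0.0, 'joint_pos': array([1.09439376e+00, 3.14016380e-01, 4.49766852e-02, 1.30356565e+00,
       2.85599094e-05, 1.43122124e+00]), 'qvel': array([ 6.98205989e-04, -1.58047550e-04, -6.59665449e-04, -3.28532191e-05,
       -7.97220644e-04, -2.46309901e-04]), 'tau': array([-4.50801999e-04, -4.80622315e+01,  2.98532706e+01,  1.92543631e-02,
        4.52744018e-05,  1.35347162e-05]), 'tcp_pos': array([0.18979204, 0.54224884, 0.23039882]), 'orientation': array([-2.87803447e-04,  1.67618691e-01,  9.85851488e-01, -8.57619017e-04]), 'wrist_force': array([ 1.16308269,  0.13993004, -0.91131697]), 'ft_torque': array([-0.00860083,  0.02273198,  0.01679808]), 'grip_force': 0.0, 'finger_gap': 0.08499524161488708}
top 557.9060265896537 320.95359763604097 252.48857723541863 [0.32973402 0.082603   1.28952428] [ 0.05544093 -0.69765705  0.71151613 -0.06281514] 0.9958072916666667
side 538.3222362014404 317.9060366162495 243.76958681430037 [ 0.44136768 -0.70662282  0.7569459 ] [-0.41044017  0.90889695 -0.06583332  0.03333423] 0.99607421875
```

View pics/top0.png

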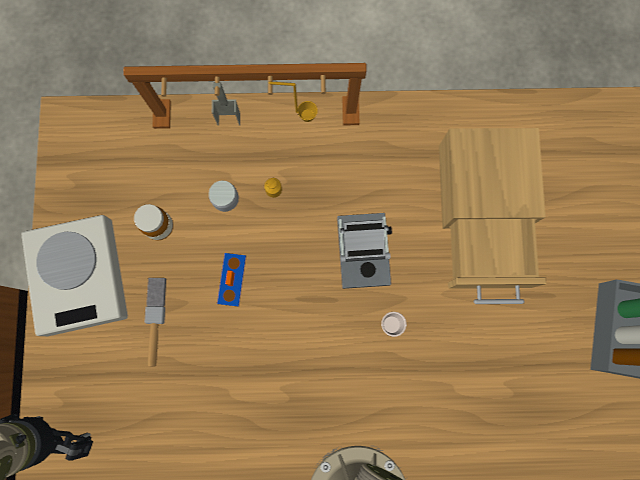

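View pics/side0.png

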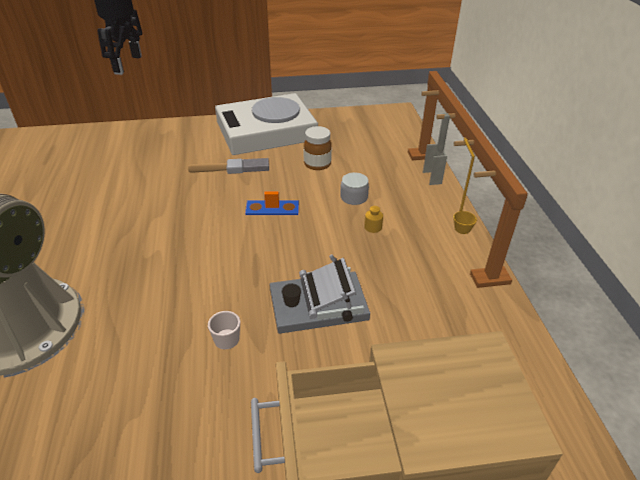

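The top view shows the stopper at (368,269) on the ledge, the slide at (232,279) with its fin at (229,278), the drawer at (495,250) and the crucible at (394,324). The side view shows the same layout, with the stage at about (320,295). Next I'll measure positions from depth.

```bash
cat > h.py <<'E'
import numpy as np,cv2
from scipy.spatial.transform import Rotation as R
def cloud(c):
    z=c["z_map"];v,u=np.mgrid[:480,:640]
    p=np.stack([(u-c["cx"])/c["fx"]*z,(v-c["cy"])/c["fy"]*z,z],-1)
    q=c["rotation"];q=np.asarray(q)
    return p@R.from_quat(q[[1,2,3,0]]).as_matrix().T+c["xyz"]
def px(c,u,v,h):
    q=np.asarray(c["rotation"]);d=R.from_quat(q[[1,2,3,0]]).as_matrix()@np.array([(u-c["cx"])/c["fx"],(v-c["cy"])/c["fy"],1])
    o=np.asarray(c["xyz"]);return o+d*(h-o[2])/d[2]
def rect(P,m,n):
    xy=(P[m][:,:2]*1000).astype(np.float32);r=cv2.minAreaRect(xy);print(n,m.sum(),"rect",np.round(r[0],1),np.round(r[1],1),round(r[2],1),"z",np.round(np.percentile(P[m][:,2]*1000,[5,50,95]),1));return r
E
python3 - <<'E'
from h import *
c={k:v for k,v in np.load("top0.npz").items()}
P=cloud(c);hsv=cv2.cvtColor(c["color"],cv2.COLOR_BGR2HSV);H,S,V=hsv[...,0],hsv[...,1],hsv[...,2]
def box(u0,v0,u1,v1):
    m=np.zeros((480,640),bool);m[v0:v1,u0:u1]=1;return m
b=box(210,245,255,312)
blue=b&(abs(H.astype(int)-108)<12)&(S>130);rect(P,blue,"slide")
rect(P,b&(P[...,2]>.03),"fin")
s=box(330,205,400,295)
rect(P,s&(P[...,2]>.012),"stage")
rect(P,box(355,258,382,280)&(P[...,2]>.042),"stopper")
print("counter",np.median(P[box(280,330,340,380)][:,2]))
pl=box(346,232,384,250)&(S<40)&(V>120)
A=P[pl];n=np.linalg.svd(A-A.mean(0))[2][2];n*=np.sign(n[2]);print("plate",pl.sum(),A.mean(0),n,np.arccos(n[2]))
d=box(455,222,535,276);print("drawer floor z",np.percentile(P[d][:,2],[5,50,95]));rect(P,d&(P[...,2]<P[d][:,2].min()+.015),"floor")
rect(P,box(445,270,550,290)&(P[...,2]>.08),"panel")
rect(P,box(435,120,550,225)&(P[...,2]>.09),"cab")
rect(P,box(465,284,530,310)&(P[...,2]>.03),"handle")
for n,bb in dict(crucible=(375,308,412,342),tin=(200,175,245,215),weight=(258,172,288,200),jar=(125,200,180,242),brush=(135,270,175,370)).items(): rect(P,box(*bb)&(P[...,2]>.012),n)
im=cv2.resize(c["color"][205:300,330:405],None,fx=7,fy=6,interpolation=cv2.INTER_CUBIC);cv2.imwrite("pics/stage.png",im)
E
```

```text
slide 709 rect [414.9 219.6] [301.4 114.8] 37.3 z [-0.4  4.3  8.5]
fin 98 rect [407.8 189.3] [262.7  30.6] 47.2 z [  35.4   43.5 1289.5]
stage 3579 rect [479.6 -18.5] [145.1 331.2] 79.7 z [16.5 37.7 70.2]
stopper 192 rect [426.3  24.8] [ 33.8 222.6] 50.4 z [47.5 51.8 55.6]
counter -0.0006367802282146728
plate 672 [ 0.56340368 -0.03047327  0.05885407] [0.98317722 0.00246478 0.18263755] 1.3871278664705455
drawer floor z [0.01834759 0.02321313 0.08744979]
floor 3213 rect [ 547.6 -328.1] [143.6 125.6] 89.7 z [18.  22.1 26.3]
panel 932 rect [ 430.2 -158. ] [ 77.6 515.6] 14.1 z [ 85.1  96.  100.8]
cab 8474 rect [ 608.6 -146.2] [276.3 666.5] 28.1 z [105.4 110.1 114.1]
handle 586 rect [ 407.8 -156.4] [ 64.8 498.6] 10.7 z [35.8 75.6 97.3]
crucible 254 rect [346.5 -21. ] [ 53.8 203. ] 24.0 z [15.6 41.5 47.6]
tin 702 rect [512.6 209. ] [440.1  64. ] 26.4 z [22.8 48.1 53.3]
weight 257 rect [523.5 142.1] [403.4  39.5] 11.5 z [20.2 37.2 54.8]
jar 1019 rect [471.7 288.7] [495.6  69.5] 47.5 z [26.2 86.6 92.5]
brush 1146 rect [410.6 281.3] [198.5 380.5] 5.4 z [13.  17.2 22.4]
```

```bash
python3 - <<'E'
from h import *
c={k:v for k,v in np.load("side0.npz").items()}
P=cloud(c);np.set_printoptions(precision=4,suppress=True)
# stage plate from side view
m=np.zeros((480,640),bool);m[262:312,300:355]=1
hsv=cv2.cvtColor(c["color"],cv2.COLOR_BGR2HSV)
m&=(hsv[...,1]<60)&(hsv[...,2]>130)&(P[...,2]>.035)
A=P[m];
for i in range(3):
    n=np.linalg.svd(A-A.mean(0),full_matrices=False)[2][2];n*=np.sign(n[2]);d=(A-A.mean(0))@n;A=A[abs(d)<2*d.std()]
print(len(A),A.mean(0),n,np.arccos(n[2]),d.std())
cv2.imwrite("pics/stage_side.png",cv2.resize(c["color"][250:335,260:380],None,fx=6,fy=6,interpolation=cv2.INTER_CUBIC))
E
```

```text
1072 [ 0.5643 -0.0323  0.0562] [-0.3856 -0.0195  0.9225] 0.3963790290282234 0.001529904154538277
```

View pics/stage_side.png

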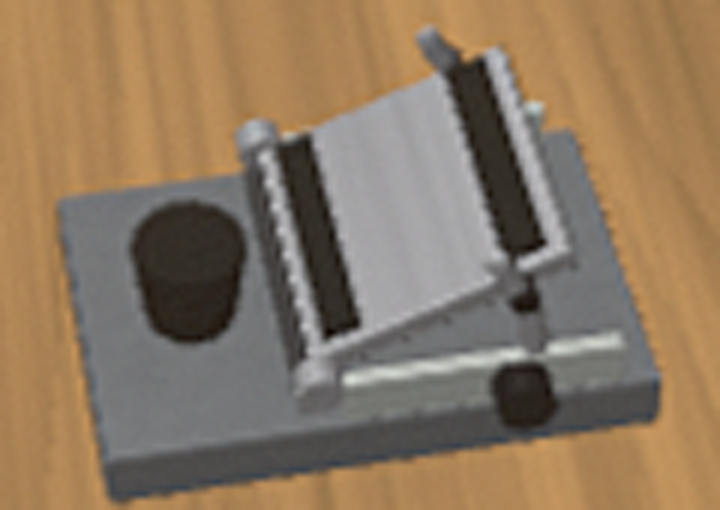

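The side crop shows the stopper at (188,270) on the ledge and the sloped plate with its two black strips, at about (315,235) and (495,160). Zero-depth pixels polluted the top measurements, so I'll redo those with them masked.

```bash
python3 - <<'E'
from h import *
np.set_printoptions(precision=4,suppress=True)
c={k:v for k,v in np.load("top0.npz").items()}
P=cloud(c);hsv=cv2.cvtColor(c["color"],cv2.COLOR_BGR2HSV);H,S,V=hsv[...,0],hsv[...,1],hsv[...,2]
ok=(c["z_map"]>.3)
def box(u0,v0,u1,v1):
    m=np.zeros((480,640),bool);m[v0:v1,u0:u1]=1;return m&ok
z=P[...,2]
b=box(210,245,255,312)
rect(P,b&(abs(H.astype(int)-108)<12)&(S>130)&(z<.02),"slide")
rect(P,b&(z>.03),"fin")
cnt=lambda m:max(cv2.findContours(m.astype(np.uint8),0,2)[0],key=cv2.contourArea)
k=cnt(b&(abs(H.astype(int)-108)<12)&(S>130));r=cv2.minAreaRect(k);print("slide px",r,px(c,*r[0],.005))
print([px(c,*q,.005)[:2] for q in cv2.boxPoints(r)])
o=(b&(H<14)&(S>200)&(V>180));r=cv2.minAreaRect(cnt(o));print("fin px",r,px(c,*r[0],.045))
s=box(330,205,400,295)
rect(P,s&(z>.012)&(z<.026),"slab")
rect(P,s&(z>.012),"stage")
k=box(350,255,386,285)&(z>.042);rect(P,k,"stopper")
k=box(350,255,386,285)&(V<60);M=cnt(k);e=cv2.minEnclosingCircle(M);print("stopper px",e,px(c,*e[0],.052))
pl=box(346,228,386,252)&(S<40)&(V>120)&(z>.038)
A=P[pl]
for i in range(3):
    n=np.linalg.svd(A-A.mean(0),full_matrices=False)[2][2];n*=np.sign(n[2]);d=(A-A.mean(0))@n;A=A[abs(d)<2*d.std()]
print("plate",len(A),A.mean(0),n,np.arccos(n[2]))
for nm,bb in(("hi",(338,219,388,236)),("lo",(340,247,392,262))):
    k=box(*bb)&(V<70)&(z>.03);r=cv2.minAreaRect(cnt(k));print(nm,r,P[k].mean(0))
rect(P,box(440,215,550,290)&(z<.03)&(z>.012),"floor")
rect(P,box(445,270,550,290)&(z>.08),"panel")
rect(P,box(435,120,550,225)&(z>.09),"cab")
rect(P,box(465,284,530,310)&(z>.03),"handle")
for n,bb in dict(crucible=(375,308,412,342),tin=(200,175,245,215),weight=(258,172,288,200)).items(): rect(P,box(*bb)&(z>.012),n)
E
```

```text
slide 705 rect [488.4 276.1] [ 49.1 119.4] 82.2 z [-0.5  4.3  8.5]
fin 88 rect [488.7 276.7] [12.8 32.3] 85.1 z [35.4 43.  47.8]
slide px ((231.2582550048828, 279.24383544921875), (20.834739685058594, 51.679466247558594), 8.365885734558105) [0.4879 0.2757 0.005 ]
[array([0.4329, 0.3075]), array([0.5517, 0.2913]), array([0.5436, 0.2433]), array([0.4251, 0.2603])]
fin px ((228.4038543701172, 276.98077392578125), (3.1378581523895264, 12.74754810333252), 11.309932708740234) [0.4882 0.2761 0.045 ]
slab 1480 rect [549.6 -31.3] [170.3 113.8] 2.5 z [15.4 19.5 23.8]
stage 3553 rect [549.7 -35.3] [170.4 122.2] 2.2 z [16.5 37.3 69.8]
stopper 216 rect [507.  -37.3] [79.6 51.3] 89.1 z [44.  51.2 55.5]
stopper px ((367.4193420410156, 269.2096862792969), 7.676669120788574) [ 0.4988 -0.0358  0.052 ]
plate 694 [ 0.5659 -0.0317  0.0539] [-0.3903 -0.0192  0.9205] 0.40142587167799465
hi ((361.9183044433594, 226.692626953125), (5.738802433013916, 42.042964935302734), 86.42366790771484) [ 0.5932 -0.0303  0.0684]
lo ((364.98895263671875, 252.33409118652344), (5.18848180770874, 34.390323638916016), 86.18592071533203) [ 0.5357 -0.0328  0.0435]
floor 3590 rect [ 540.8 -313.2] [189.6 171.3] 89.4 z [17.8 22.2 26.8]
panel 921 rect [ 466.6 -317.9] [195.5  41.6] 88.8 z [ 85.   95.9 100.5]
cab 8414 rect [ 698.9 -320.9] [203.2 214.5] 89.5 z [105.4 110.  114. ]
handle 578 rect [ 435.6 -320.9] [160.4  40.4] 89.2 z [35.7 75.6 96.1]
crucible 252 rect [376.4 -89.1] [54.1 53. ] 88.9 z [15.6 41.5 47.4]
tin 694 rect [680.4 292.8] [62.  64.5] 0.3 z [22.8 48.  53. ]
weight 254 rect [701.6 178.2] [39.2 38.4] 70.5 z [20.2 37.2 54.5]
```

```bash
cat >> h.py <<'E'
def go(x,y,z,deg=None):
    "world TCP target (m), heading of tool y (deg) -> shift mm, turn"
    from workcell import sensors
    s=sensors.get_state();q=s["orientation"];M=R.from_quat(q[[1,2,3,0]]).as_matrix()
    d=M.T@(np.array([x,y,z])-s["tcp_pos"])*1000
    h=np.degrees(np.arctan2(M[1,1],M[0,1]));t=0
    if deg is not None:t=-np.radians((deg-h+90)%180-90)
    print("shift",np.round(d,1),"turn",round(t,3),"heading",round(h,2),"tcp",np.round(s["tcp_pos"]*1000,1),"tiltz",np.round(M[:,2],3),"F",np.round(s["wrist_force"],1),"gap",round(s["finger_gap"]*1000,1),"grip",round(s["grip_force"],1),"t",round(s["clock"],2))
E
python3 - <<'E'
from h import *
go(.499,-.036,.17,92.5)
c=dict(np.load("top0.npz"));
for p in((497,277),(497,287),(494,218)):print(p,px(c,*p,.098))
P=cloud(c)
for v in range(210,300,4):print(v,np.round(np.median(P[v,490:500],axis=0)*1000))
for u in range(440,556,4):print(u,np.round(np.median(P[250:260,u],axis=0)*1000)[1:],end=" ")
E
python3 -m handwheel '[[-480,-445,60,-0.38,1],[-480,-445,60,-0.38,1],[-480,-445,60,-0.38,1],[-480,-445,60,-0.38,1],[-480,-445,60,-0.38,1],[-480,-445,60,-0.38,1],[-480,-445,60,-0.38,1],[-480,-445,60,-0.38,1]]'
```

```text
shift [-482.9 -443.5   61.1] turn -0.38 heading 70.7 tcp [189.8 542.3 230.5] tiltz [-0.001 -0.001 -1.   ] F [-0.1  0.1  0.5] gap 85.0 grip 0.0 t 0.1
(497, 277) [ 0.47022501 -0.31036923  0.098     ]
(497, 287) [ 0.44861061 -0.30878598  0.098     ]
(494, 218) [ 0.60057438 -0.31330523  0.098     ]
210 [ 616. -312.  110.]
214 [ 607. -312.  110.]
218 [ 600. -313.  102.]
222 [ 608. -339.   21.]
226 [ 599. -339.   21.]
230 [ 589. -337.   22.]
234 [ 580. -337.   21.]
238 [ 570. -336.   22.]
242 [ 561. -336.   22.]
246 [ 551. -335.   23.]
250 [ 542. -334.   22.]
254 [ 533. -334.   22.]
258 [ 523. -332.   23.]
262 [ 514. -332.   23.]
266 [ 505. -331.   23.]
270 [ 496. -332.   21.]
274 [ 486. -330.   23.]
278 [ 468. -304.   99.]
282 [ 459. -304.   98.]
286 [ 455. -317.   55.]
290 [ 451. -334.    2.]
294 [ 442. -334.    0.]
298 [ 433. -331.    2.]
440 [-212.    0.] 444 [-222.   -1.] 448 [-231.   -0.] 452 [-234.   28.] 456 [-234.   63.] 460 [-236.   89.] 464 [-263.   24.] 468 [-272.   22.] 472 [-281.   23.] 476 [-291.   22.] 480 [-300.   22.] 484 [-309.   23.] 488 [-319.   21.] 492 [-328.   23.] 496 [-338.   20.] 500 [-346.   22.] 504 [-355.   23.] 508 [-365.   23.] 512 [-373.   23.] 516 [-383.   22.] 520 [-392.   22.] 524 [-398.   32.] 528 [-398.   56.] 532 [-398.   78.] 536 [-403.   89.] 540 [-448.    0.] 544 [-458.   -1.] 548 [-467.    0.] 552 [-475.    2.] clock: 0.9
tcp_pos: [0.3746, 0.1925, 0.1949]
orientation: [0.0, -0.022, 1.0, 0.0]
wrist_force: [1.5, 0.8, 0.5]
finger_gap: 0.0859
grip_force: 0.0
```

```bash
python3 -c "
from h import *
go(.499,-.036,.17,92.5)"
```

```text
shift [-114.3 -233.7   24.9] turn -0.0 heading 92.5 tcp [374.6 192.5 194.9] tiltz [ 0.  0. -1.] F [1.5 0.8 0.5] gap 85.9 grip 0.0 t 0.9
```

```bash
python3 -m handwheel '[[-114,-234,25,0,1],[-114,-234,25,0,1],[-114,-234,25,0,1],[-114,-234,25,0,1],[-114,-234,25,0,1],[-114,-234,25,0,1],[-114,-234,25,0,1]]'; python3 - <<'E'
from h import *
from workcell import imaging
c=imaging.read_camera("wrist");cv2.imwrite("pics/w1.png",c["color"]);np.savez("w1.npz",**c)
go(.499,-.036,.025,92.5);print(c["xyz"],c["rotation"],c["fx"])
E
```

```text
clock: 1.6
tcp_pos: [0.4986, -0.0361, 0.1693]
orientation: [-0.001, -0.02, 1.0, 0.0]
wrist_force: [-0.9, 0.6, 0.6]
finger_gap: 0.0858
grip_force: 0.0
shift [ -1.5  -1.6 144.5] turn -0.002 heading 92.38 tcp [497.7 -34.6 169.5] tiltz [-0.002  0.001 -1.   ] F [ 0.4  1.  -0.7] gap 85.8 grip 0.0 t 1.65
[ 0.42491955 -0.03933584  0.31277119] [0.10044231 0.68624436 0.71271069 0.10499279] 363.1021566941348
```

View pics/w1.png

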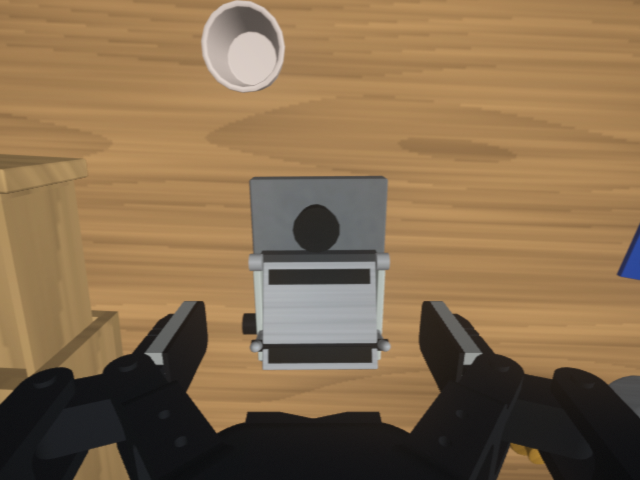

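The wrist view shows the stopper at (316,228), the strips at (319,276) and (319,353), and the crucible well clear at (244,46). I'll measure from here.

```bash
python3 - <<'E'
from h import *
np.set_printoptions(precision=4,suppress=True)
c=dict(np.load("w1.npz"));P=cloud(c);V=c["color"].max(2);z=P[...,2]
def box(u0,v0,u1,v1):
    m=np.zeros((480,640),bool);m[v0:v1,u0:u1]=1;return m&(c["z_map"]>.05)
cnt=lambda m:max(cv2.findContours(m.astype(np.uint8),0,2)[0],key=cv2.contourArea)
m=box(290,195,345,249)&(V<55);t=m&(z>.047);print("stopper top",t.sum(),P[t].mean(0),np.median(P[t],0))
(u,v),r=cv2.minEnclosingCircle(cnt(t));print(u,v,r,px(c,u,v,.052))
for n,b in(("lo",(262,264,376,290)),("hi",(264,340,382,366))):
    k=box(*b)&(V<60);r=cv2.minAreaRect(cnt(k));print(n,r,P[k].mean(0),np.median(P[k],0))
pl=box(272,290,372,338)&(V>120);A=P[pl]
for i in range(4):
    n=np.linalg.svd(A-A.mean(0),full_matrices=False)[2][2];n*=np.sign(n[2]);d=(A-A.mean(0))@n;A=A[abs(d)<2*d.std()]
print("plate",len(A),A.mean(0),n,np.arccos(n[2]),np.degrees(np.arctan2(-n[1],-n[0])))
sl=box(250,176,388,246)&(z>.012)&(z<.026)&(V>70);rect(P,sl,"ledge")
E
```

```text
stopper top 1547 [ 0.4951 -0.0342  0.0527] [ 0.4952 -0.0343  0.0527]
315.76666259765625 229.0 22.788721084594727 [ 0.4957 -0.0343  0.052 ]
lo ((318.9999694824219, 276.4999694824219), (97.99998474121094, 12.999998092651367), -0.0) [ 0.5353 -0.0307  0.0477] [ 0.5352 -0.031   0.0477]
hi ((321.5, 353.0), (18.0, 115.0), 90.0) [ 0.5894 -0.0276  0.0697] [ 0.589  -0.028   0.0703]
plate 4255 [ 0.5635 -0.0271  0.0553] [-0.3858 -0.0186  0.9224] 0.39652090597130557 2.7543449563795614
ledge 7559 rect [490.4 -32.9] [ 56.6 112.1] 2.4 z [19.4 20.7 21.9]
```

```bash
python3 -m handwheel '[[2,1,50,0,1],[2,1,100,0,1],[2,1,125,0,1],[2,1,145,0,1],[2,1,145,0,1],[2,1,145,0,1]]' 30;  python3 -m handwheel '[[0,0,0,0,0],[0,0,0,0,0],[0,0,0,0,0],[0,0,0,0,0],[0,0,0,0,0],[0,0,0,0,0]]' 30; python3 -c "
from h import *
go(.496,-.0345,.025,92.5)"
```

```text
clock: 2.25
tcp_pos: [0.4957, -0.0321, 0.0257]
orientation: [-0.0, -0.023, 1.0, 0.0]
wrist_force: [0.2, -0.4, -0.2]
finger_gap: 0.0858
grip_force: 0.0
clock: 2.85
tcp_pos: [0.4971, -0.0337, 0.0261]
orientation: [0.001, -0.022, 1.0, -0.0]
wrist_force: [-1.0, 0.7, 7.0]
finger_gap: 0.0336
grip_force: 29.4
shift [ 1.1 -0.8  1.1] turn -0.001 heading 92.47 tcp [497.1 -33.7  26.1] tiltz [ 0.002  0.    -1.   ] F [-1.   0.7  7. ] gap 33.6 grip 29.4 t 2.85
```

```bash
python3 -m handwheel '[[0,0,-40,0,0],[0,0,-90,0,0],[0,0,-140,0,0],[-10,-50,-140,0,0],[-25,-100,-140,0,0],[-25,-150,-140,0,0],[-25,-200,-140,0,0],[-25,-250,-140,0,0]]'; python3 -m handwheel '[[0,-36,0,0.04,0],[0,-36,0,0.04,0],[0,-36,40,0.04,0],[0,-36,80,0.04,0],[0,-36,100,0.04,0],[0,-36,115,0.04,0],[0,-36,115,0.04,0],[0,-36,115,0.04,0]]'; python3 - <<'E'
from h import *
from workcell import imaging
go(.535,-.318,.05,90)
c=imaging.read_camera("wrist");cv2.imwrite("pics/w2.png",c["color"])
E
```

```text
clock: 3.65
tcp_pos: [0.5317, -0.2811, 0.165]
orientation: [-0.0, -0.022, 1.0, 0.0]
wrist_force: [1.2, -0.2, -0.6]
finger_gap: 0.0335
grip_force: 30.1
clock: 4.45
tcp_pos: [0.5334, -0.3145, 0.0502]
orientation: [-0.0, -0.002, 1.0, 0.0]
wrist_force: [0.1, 0.2, 0.0]
finger_gap: 0.0337
grip_force: 30.2
shift [-1.6 -3.5  0.2] turn 0.004 heading 90.21 tcp [ 533.4 -314.5   50.2] tiltz [-0.001  0.001 -1.   ] F [0.1 0.2 0. ] gap 33.7 grip 30.2 t 4.45
```

View pics/w2.png

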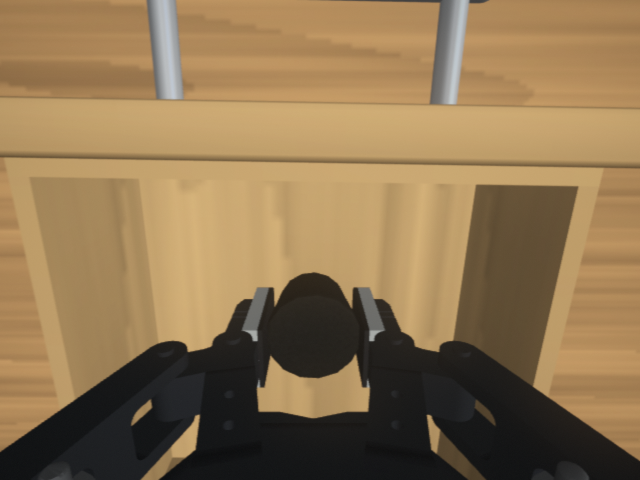

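The stopper is centred at (313,325), inside the drawer and clear of its walls. Next I lower it and release.

```bash
python3 -m handwheel '[[0,0,10,0,0],[0,0,18,0,0],[0,0,18,0,0],[0,0,18,0,0.7],[0,0,18,0,0.7],[0,0,18,0,0.7],[0,0,18,0,0.7]]'; python3 -m handwheel '[[0,0,-30,0,0.7],[0,0,-80,0,0.7],[0,0,-130,0,0.7],[0,0,-170,0,1]]'; python3 - <<'E'
from h import *
from workcell import imaging
c=imaging.read_camera("top");cv2.imwrite("pics/t2.png",c["color"][120:310,430:560])
V=c["color"].max(2);P=cloud(c);k=np.zeros_like(V,bool);k[222:275,462:525]=1;k&=(V<50);print(k.sum(),P[k].mean(0) if k.any() else 0)
go(.488,.276,.17,82.2)
E
```

```text
clock: 5.2
tcp_pos: [0.5338, -0.3153, 0.0325]
orientation: [0.0, -0.002, 1.0, -0.0]
wrist_force: [-0.2, -0.1, 0.2]
finger_gap: 0.06
grip_force: 0.0
clock: 5.6
tcp_pos: [0.5339, -0.3154, 0.2055]
orientation: [0.001, -0.002, 1.0, -0.001]
wrist_force: [1.1, -0.8, 0.2]
finger_gap: 0.0724
grip_force: 0.0
598 [ 0.52945324 -0.28254397  0.22710588]
shift [ 46.6 593.6  37.6] turn 0.139 heading 90.19 tcp [ 536.2 -317.1  212.7] tiltz [ 0.01  -0.008 -1.   ] F [ 1.3 -1.7  4.9] gap 79.4 grip 0.0 t 5.65
```

```bash
python3 -m handwheel '[[46,592,35,0.14,1],[46,592,35,0.14,1],[46,592,35,0.14,1],[46,592,35,0.14,1],[46,592,35,0.14,1],[46,592,35,0.14,1],[46,592,35,0.14,1],[46,592,35,0.14,1]]'; python3 - <<'E'
from h import *
from workcell import imaging
c=imaging.read_camera("top");cv2.imwrite("pics/t2.png",cv2.resize(c["color"][120:310,430:560],None,fx=3,fy=3))
V=c["color"].max(2);P=cloud(c);k=np.zeros_like(V,bool);k[222:275,462:525]=1;k&=(V<60);print(k.sum(),P[k].mean(0) if k.any() else 0)
go(.488,.276,.17,82.2)
E
```

```text
clock: 6.45
tcp_pos: [0.5009, 0.0848, 0.1788]
orientation: [0.001, 0.068, 0.998, 0.0]
wrist_force: [0.4, 0.2, -0.1]
finger_gap: 0.0853
grip_force: 0.0
192 [ 0.53259404 -0.31255032  0.05968232]
shift [ 35.  181.4   9.2] turn 0.006 heading 82.54 tcp [499.2  91.6 178.3] tiltz [-0.001  0.005 -1.   ] F [-1.6  3.8 -0.5] gap 85.7 grip 0.0 t 6.5
```

View pics/t2.png

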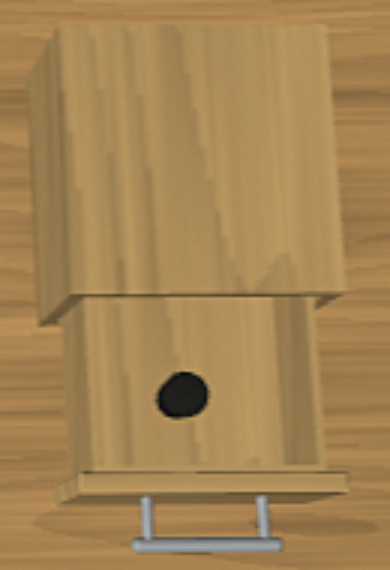

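The crop shows the stopper standing upright in the drawer at (182,395). Now the slide.

```bash
python3 -m handwheel '[[35,185,9,0,1],[35,185,9,0,1],[35,185,9,0,1],[35,185,9,0,1],[35,185,9,0,1],[35,185,9,0,1]]'; python3 - <<'E'
from h import *
from workcell import imaging
c=imaging.read_camera("wrist");cv2.imwrite("pics/w3.png",c["color"]);P=cloud(c)
hsv=cv2.cvtColor(c["color"],cv2.COLOR_BGR2HSV);H,S,V=[hsv[...,i].astype(int) for i in range(3)]
ok=c["z_map"]>.05;z=P[...,2]
b=ok&(abs(H-108)<12)&(S>130)&(z<.02);r=rect(P,b,"slide");e=cv2.boxPoints(r);print(e.round(1))
f=ok&(H<14)&(S>170)&(z>.038)&(z<.055);f[:, :200]=0;rect(P,f,"fin");print(P[f].mean(0))
go(.488,.276,.02,82.2)
E
```

```text
clock: 7.1
tcp_pos: [0.4915, 0.2714, 0.1693]
orientation: [-0.0, 0.067, 0.998, -0.0]
wrist_force: [0.1, 0.0, -0.4]
finger_gap: 0.0852
grip_force: 0.0
slide 5106 rect [486.1 278. ] [ 48.7 118.3] 82.0 z [4.6 5.8 6.9]
[[424.2 262.2]
 [541.3 245.7]
 [548.1 293.9]
 [430.9 310.4]]
fin 572 rect [485.9 278.2] [10.6 31.4] 80.8 z [44.1 45.6 46.8]
[0.48488827 0.27827981 0.04542864]
shift [  4.4   5.1 149.5] turn -0.0 heading 82.19 tcp [491.7 270.5 169.5] tiltz [-0.    -0.001 -1.   ] F [ 0.   0.2 -0.9] gap 85.7 grip 0.0 t 7.15
```

```bash
python3 -m handwheel '[[6,6,50,0,1],[6,6,100,0,1],[6,6,130,0,1],[6,6,150,0,1],[6,6,154,0,1],[6,6,154,0,1]]'; python3 -m handwheel '[[0,0,0,0,0],[0,0,0,0,0],[0,0,0,0,0],[0,0,0,0,0],[0,0,0,0,0],[0,0,0,0,0],[0,0,0,0,0],[0,0,0,0,0]]' 22; python3 -c "
from h import *
go(.486,.278,.015,82.2)"
```

```text
clock: 7.75
tcp_pos: [0.4869, 0.2762, 0.0156]
orientation: [-0.0, 0.069, 0.998, -0.0]
wrist_force: [-0.2, -0.0, -0.3]
finger_gap: 0.0856
grip_force: 0.0
clock: 8.55
tcp_pos: [0.487, 0.2779, 0.0161]
orientation: [0.0, 0.068, 0.998, 0.0]
wrist_force: [-1.4, -0.6, 5.9]
finger_gap: 0.0115
grip_force: 28.3
shift [ 1.  -0.   1.1] turn -0.0 heading 82.17 tcp [487.  277.9  16.1] tiltz [ 0.001  0.    -1.   ] F [-1.4 -0.6  5.9] gap 11.5 grip 28.3 t 8.55
```

```bash
python3 -m handwheel '[[0,0,-20,0,0],[0,0,-50,0,0],[0,0,-95,0,0],[0,0,-134,0,0],[0,-40,-134,0,0],[-30,-80,-134,-0.1,0],[-50,-120,-134,-0.182,0],[-70,-165,-134,-0.182,0]]'; python3 -m handwheel '[[-14,-39,0,0,0],[-25,-75,0,0,0],[-40,-110,0,0,0],[-45,-131,0,0,0],[-45,-131,0,0,0],[-45,-131,0,0,0]]'; python3 - <<'E'
from h import *
from workcell import imaging
go(.561,-.031,.15,92.6)
for n in("wrist","side"):
    c=imaging.read_camera(n);np.savez(n+"4.npz",**c)
    if n=="side":cv2.imwrite("pics/s4.png",cv2.resize(c["color"][200:335,240:400],None,fx=5,fy=4.4))
    else: cv2.imwrite("pics/w4.png",c["color"])
E
```

```text
clock: 9.35
tcp_pos: [0.5338, 0.1035, 0.1494]
orientation: [-0.0, -0.024, 1.0, 0.0]
wrist_force: [1.1, -0.2, -1.5]
finger_gap: 0.0115
grip_force: 27.5
clock: 9.95
tcp_pos: [0.5839, -0.0244, 0.1489]
orientation: [-0.001, -0.022, 1.0, 0.0]
wrist_force: [-0.0, 1.1, -1.4]
finger_gap: 0.0117
grip_force: 27.4
shift [23.2 -5.6 -1.1] turn -0.001 heading 92.52 tcp [583.9 -24.4 148.9] tiltz [-0.002  0.001 -1.   ] F [-0.   1.1 -1.4] gap 11.7 grip 27.4 t 9.95
```

View pics/s4.png

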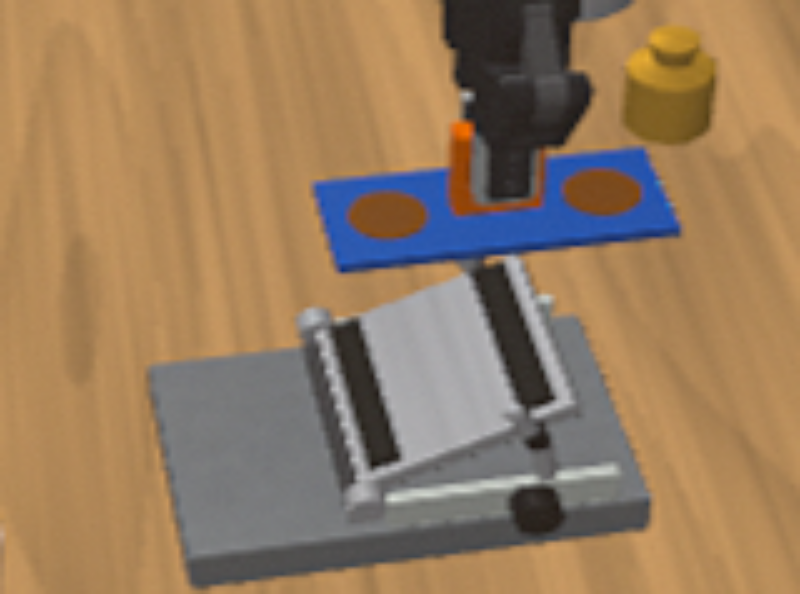

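The side view shows the slide held level at about (500,210), above and slightly beyond the strips at (365,395) and (512,335). I'll measure the slide and the strips in this one view.

```bash
python3 - <<'E'
from h import *
np.set_printoptions(precision=4,suppress=True)
cnt=lambda m:max(cv2.findContours(m.astype(np.uint8),0,2)[0],key=cv2.contourArea)
c=dict(np.load("side4.npz"));P=cloud(c);hsv=cv2.cvtColor(c["color"],cv2.COLOR_BGR2HSV);H,S,V=[hsv[...,i].astype(int) for i in range(3)]
ok=c["z_map"]>.05;z=P[...,2]
win=np.zeros_like(ok);win[225:265,295:380]=1
b=ok&win&(abs(H-108)<12)&(S>130);A=P[b];rect(P,b&(z>.1),"slide");n=np.linalg.svd(A-A.mean(0),full_matrices=False)[2][2];print("slide n",n)
for nm,(x0,y0,x1,y1) in dict(lo=(325,380,400,470),hi=(470,258,560,410)).items():
    w=np.zeros_like(ok);w[200+int(y0/4.4):200+int(y1/4.4),240+x0//5:240+x1//5]=1
    k=ok&w&(V<65)&(S<120)&(z>.03);k=cv2.morphologyEx(k.astype(np.uint8),cv2.MORPH_OPEN,np.ones((2,2)))
    ct=cnt(k);m=np.zeros_like(k);cv2.drawContours(m,[ct],-1,1,-1);m=(m>0)&ok;r=cv2.minAreaRect(ct);hh=.048 if nm=="lo" else .0703
    print(nm,m.sum(),P[m].mean(0),P[m][:,1].min(),P[m][:,1].max(),"ray",px(c,*r[0],hh))
E
```

```text
slide 835 rect [582.8 -25.3] [119.2  52.2] 3.1 z [136.3 139.  140.8]
slide n [ 0.0047 -0.0174  0.9998]
lo 107 [ 0.5385 -0.0506  0.0483] -0.07175817644985238 -0.025473244017725882 ray [ 0.5386 -0.0505  0.048 ]
hi 205 [ 0.5918 -0.0323  0.0714] -0.068601940062194 0.009392120260515724 ray [ 0.5919 -0.0313  0.0703]
```

```bash
python3 -m handwheel '[[21,-5,0,0,0],[21,-5,20,0,0],[21,-5,40,0,0],[21,-5,51,0,0],[21,-5,51,0,0],[21,-5,51,0,0]]' 20; python3 -c "
from h import *
go(.563,-.0305,.0865,92.6)"
```

```text
clock: 10.65
tcp_pos: [0.5638, -0.0295, 0.099]
orientation: [0.0, -0.023, 1.0, 0.0]
wrist_force: [-0.3, 0.2, -1.0]
finger_gap: 0.0112
grip_force: 27.4
shift [ 0.8 -1.  12.5] turn 0.001 heading 92.65 tcp [563.8 -29.5  99. ] tiltz [ 0.  0. -1.] F [-0.3  0.2 -1. ] gap 11.2 grip 27.4 t 10.65
```

```bash
python3 -m handwheel '[[0,-1,6,0,0],[0,-1,11,0,0],[0,-1,12,0,0],[0,-1,12,0,0]]' 20; python3 -m handwheel '[[0,0,1,0,0],[1,0,2,0,0],[1,0,2,0,0]]'; python3 -m handwheel '[[1,0,1,0,0],[2,0,2,0,0],[2,0,2,0,0]]'
```

```text
clock: 11.05
tcp_pos: [0.5645, -0.0312, 0.0873]
orientation: [0.001, -0.023, 1.0, -0.0]
wrist_force: [0.3, 0.1, 2.5]
finger_gap: 0.0114
grip_force: 27.9
clock: 11.35
tcp_pos: [0.5641, -0.0313, 0.0863]
orientation: [0.002, -0.023, 1.0, -0.0]
wrist_force: [0.1, 0.2, 8.0]
finger_gap: 0.0115
grip_force: 28.8
clock: 11.65
tcp_pos: [0.5627, -0.0314, 0.0844]
orientation: [0.002, -0.023, 1.0, -0.0]
wrist_force: [1.1, 0.7, 7.3]
finger_gap: 0.0112
grip_force: 28.9
```

The force levels off at about 8 N, so the slide is pivoting in the grip. I'll continue along the arc.

```bash
python3 -m handwheel '[[1,0,1,0,0],[2,0,2,0,0],[3,0,3,0,0],[3,0,3,0,0]]' 20; python3 -m handwheel '[[1,0,1,0,0],[2,0,2,0,0],[3,0,3,0,0],[3,0,3,0,0]]'; python3 - <<'E'
from h import *
from workcell import imaging
c=imaging.read_camera("side");cv2.imwrite("pics/s5.png",cv2.resize(c["color"][200:335,240:400],None,fx=5,fy=4.4));P=cloud(c)
hsv=cv2.cvtColor(c["color"],cv2.COLOR_BGR2HSV);H,S,V=[hsv[...,i].astype(int) for i in range(3)]
b=(c["z_map"]>.05)&(abs(H-108)<12)&(S>130)&(P[...,2]>.025);A=P[b]
for i in range(3):
    n=np.linalg.svd(A-A.mean(0),full_matrices=False)[2][2];n*=np.sign(n[2]);d=(A-A.mean(0))@n;A=A[abs(d)<2*d.std()]
print(len(A),"slide n",n,np.arccos(n[2]));rect(P,b,"s")
go(.5515,-.031,.072,92.6)
E
```

```text
clock: 12.05
tcp_pos: [0.5603, -0.0315, 0.0814]
orientation: [0.003, -0.023, 1.0, -0.0]
wrist_force: [3.0, 1.0, 7.2]
finger_gap: 0.0117
grip_force: 29.0
clock: 12.45
tcp_pos: [0.5573, -0.0318, 0.0784]
orientation: [0.003, -0.023, 1.0, -0.0]
wrist_force: [2.2, 0.8, 6.2]
finger_gap: 0.0115
grip_force: 29.4
752 slide n [-0.18907763 -0.01648207  0.98182381] 0.19095299069950894
s 848 rect [562.5 -32.6] [116.9  52.9] 3.8 z [58.8 69.5 80.7]
shift [5.8 1.  6.5] turn -0.0 heading 92.6 tcp [557.3 -31.8  78.5] tiltz [ 0.006 -0.    -1.   ] F [1.5 1.8 7. ] gap 11.5 grip 29.4 t 12.5
```

View pics/s5.png

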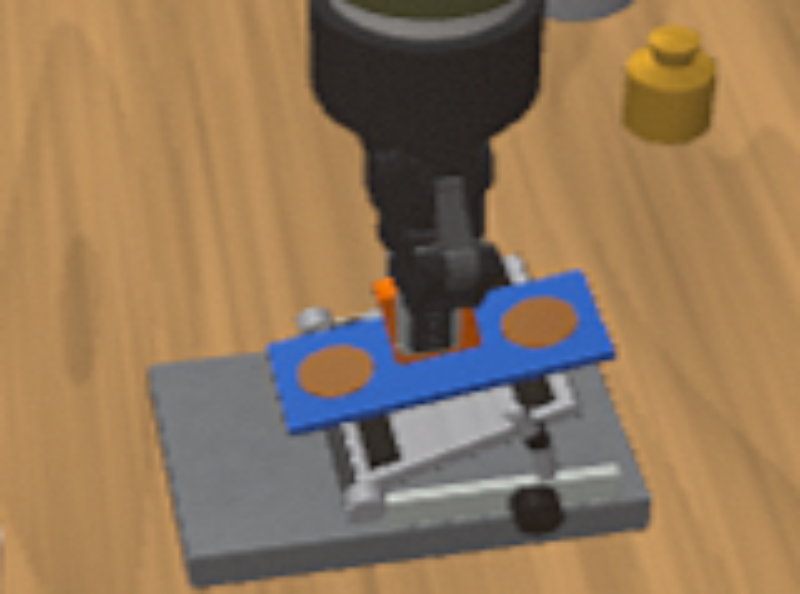

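The slide, blue across (440,350), has pivoted to 0.19 rad about the upper strip, and the stage has not moved. I'll carry on.

```bash
python3 -m handwheel '[[0,0,1,0,0],[1,0,2,0,0],[2,0,3,0,0],[3,0,4,0,0],[3,0,4,0,0]]' 20; python3 -m handwheel '[[1,0,1,0,0],[1,0,2,0,0],[2,0,3,0,0],[2,0,3,0,0]]'; cat > m.py <<'E'
from h import *
from workcell import imaging
c=imaging.read_camera("side");P=cloud(c);np.savez("last.npz",**c)
hsv=cv2.cvtColor(c["color"],cv2.COLOR_BGR2HSV);H,S,V=[hsv[...,i].astype(int) for i in range(3)]
b=(c["z_map"]>.05)&(abs(H-108)<12)&(S>130)&(P[...,2]>.025);A=P[b]
for i in range(3):
    n=np.linalg.svd(A-A.mean(0),full_matrices=False)[2][2];n*=np.sign(n[2]);d=(A-A.mean(0))@n;A=A[abs(d)<2*d.std()]
print(len(A),"slide n",n,np.arccos(n[2]));rect(P,b,"s")
go(.5515,-.031,.072,92.6)
E
python3 m.py
```

```text
clock: 13.0
tcp_pos: [0.5541, -0.032, 0.0744]
orientation: [0.003, -0.023, 1.0, -0.0]
wrist_force: [1.8, -0.2, 6.6]
finger_gap: 0.0114
grip_force: 30.0
clock: 13.4
tcp_pos: [0.5519, -0.0321, 0.0713]
orientation: [0.002, -0.023, 1.0, -0.0]
wrist_force: [1.4, -0.3, 6.9]
finger_gap: 0.0115
grip_force: 30.5
764 slide n [-0.32664061 -0.0158443   0.9450158 ] 0.3331533998678466
s 846 rect [561.8 -31.8] [112.9  53.1] 2.3 z [46.1 64.5 82.6]
shift [ 0.3  1.1 -0.7] turn -0.0 heading 92.59 tcp [551.8 -32.1  71.3] tiltz [ 0.005 -0.001 -1.   ] F [ 1.6 -0.3  6. ] gap 11.6 grip 30.5 t 13.45
```

```bash
python3 -m handwheel '[[0,0,1,0,0],[1,0,2,0,0],[1,0,2,0,0]]' 20; python3 -m handwheel '[[0,0,1,0,0],[0,0,1,0,0],[0,0,1,0,0]]'; python3 m.py
```

```text
clock: 13.75
tcp_pos: [0.5511, -0.0322, 0.0696]
orientation: [0.003, -0.023, 1.0, -0.0]
wrist_force: [1.8, 0.2, 7.8]
finger_gap: 0.0116
grip_force: 31.1
clock: 14.05
tcp_pos: [0.5509, -0.0322, 0.0689]
orientation: [0.002, -0.023, 1.0, -0.0]
wrist_force: [-0.9, -0.4, 12.1]
finger_gap: 0.0116
grip_force: 31.7
732 slide n [-0.37129863 -0.024784    0.92818267] 0.3812972583904912
s 831 rect [562.5 -31.6] [111.   54.2] 2.7 z [42.1 64.1 83.2]
shift [-0.7  1.1 -3.1] turn -0.0 heading 92.59 tcp [550.9 -32.1  68.9] tiltz [ 0.005 -0.001 -1.   ] F [-1.4  0.6 10.6] gap 11.2 grip 31.7 t 14.1
```

```bash
python3 -m handwheel '[[0,0,1,0,0],[0,0,1,0,0]]' 20; python3 -m handwheel '[[0,0,0.5,0,0],[0,0,0.5,0,0],[0,0,0.5,0,0]]'; python3 m.py
```

```text
clock: 14.3
tcp_pos: [0.5507, -0.0322, 0.0683]
orientation: [0.002, -0.023, 1.0, -0.0]
wrist_force: [-1.9, 0.6, 13.5]
finger_gap: 0.0117
grip_force: 32.3
clock: 14.6
tcp_pos: [0.5507, -0.0322, 0.0682]
orientation: [0.002, -0.023, 1.0, -0.0]
wrist_force: [-3.4, -0.4, 16.9]
finger_gap: 0.0115
grip_force: 32.7
728 slide n [-0.38381323 -0.02210582  0.92314611] 0.3946111961247704
s 828 rect [562.5 -32.7] [110.5  51.9] 3.1 z [41.  63.4 83.9]
shift [-0.9  1.1 -3.8] turn -0.0 heading 92.59 tcp [550.7 -32.2  68.2] tiltz [ 0.005 -0.001 -1.   ] F [-1.7  0.2 17.1] gap 11.5 grip 32.7 t 14.65
```

The tilt now matches the plate (0.395 against 0.397 rad). I'll relax to about 10 N along the normal.

```bash
python3 -m handwheel '[[0.4,0,-1,0,0],[0.4,0,-1,0,0],[0.4,0,-1,0,0]]'; python3 m.py
```

```text
clock: 14.95
tcp_pos: [0.5506, -0.0322, 0.0685]
orientation: [0.003, -0.023, 1.0, -0.0]
wrist_force: [0.6, -0.1, 10.8]
finger_gap: 0.0115
grip_force: 31.7
737 slide n [-0.38038756 -0.02637175  0.9244511 ] 0.39120280141792924
s 829 rect [562.2 -32.6] [110.8  52.8] 2.0 z [41.2 64.  84.3]
shift [-1.   1.1 -3.5] turn -0.0 heading 92.59 tcp [550.6 -32.2  68.4] tiltz [ 0.005 -0.001 -1.   ] F [ 1.   0.3 10.6] gap 11.6 grip 31.7 t 15.0
```

```bash
python3 -m handwheel '[[0.2,0,-0.5,0,0],[0.2,0,-0.5,0,0],[0.2,0,-0.5,0,0],[0.2,0,-0.5,0,0],[0.2,0,-0.5,0,0]]'; python3 m.py; python3 - <<'E'
from h import *
c=dict(np.load("last.npz"));cv2.imwrite("pics/s6.png",cv2.resize(c["color"][220:335,250:390],None,fx=5.7,fy=5.2,interpolation=cv2.INTER_CUBIC))
E
```

```text
clock: 15.5
tcp_pos: [0.5505, -0.0322, 0.0688]
orientation: [0.003, -0.023, 1.0, -0.0]
wrist_force: [0.8, 0.7, 8.9]
finger_gap: 0.0113
grip_force: 31.5
751 slide n [-0.380592   -0.02499613  0.92440517] 0.39132322968944033
s 828 rect [562.4 -31.4] [110.3  53.7] 1.9 z [41.8 64.6 84.5]
shift [-1.1  1.1 -3.2] turn -0.0 heading 92.59 tcp [550.5 -32.2  68.8] tiltz [ 0.005 -0.001 -1.   ] F [ 0.5 -0.1  9.6] gap 11.8 grip 31.5 t 15.55
```

View pics/s6.png

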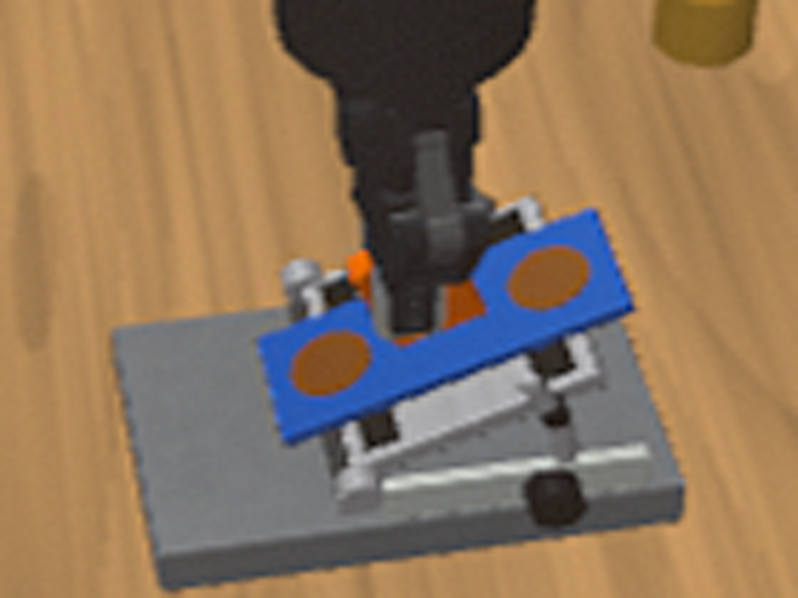

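The picture shows the slide flat on both strips (visible at (380,425) and (552,357)), parallel to the plate edge and pressed at about 9–10 N. Handing in.

```bash
python3 -c "
from workcell import workorder
print(workorder.hand_in())"
```

```text
the job is handed in; nothing more can be done
None
```

I put the stopper in the drawer and handed the job in at about 15.6 s, with the slide still gripped and pressed flat on both strips at about 9–10 N (17 N at most, briefly, to seat it); no verdict came back.

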